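Touch-open the blue peg box

TASK

The washing is ready to be pegged out, so open the blue peg box by touch alone: press down on the pad at the front of its lid until the catch lets go and the lid springs ajar when you let it up, then push the lid up and back by its front edge, with the fingertips or the outside of the fingers, until it leans fully open on its hinge stop. Pick nothing up, keep the yellow and white peg boxes shut, and leave everything else where it is.

Things in the scene. Friction and masses are not known exactly. Their poses are not given: they have to be found in the camera images.
- blue_box: blue peg box, 150 x 110 mm on plan, 106 mm tall with the lid shut, screwed to the shelf. Origin: centre of its underside; z up; its front (press pad) faces its own -x, the hinge is at its +x end. Walls 3 mm thick, rim 95 mm above the shelf. Yellow, blue and white boxes are alike and stand side by side in any order, with the jar somewhere in the row, each turned up to 12 degrees
- blue_pad (a point): centre of the top face of the ribbed press pad (darker blue, 46 mm along the box's y, 22 mm along x, 2 mm high) on the front of the blue lid, 62 mm from the box centre towards its -x, 108 mm above the shelf when shut; it rises with the lid
- blue_hinge (a point): middle of the blue lid's hinge axis, 78 mm from the box centre towards its +x and 100 mm above the shelf; the axis runs along the box's y; frame parallel to blue_box. The striker of the catch, a 14 mm wide barbed tongue, hangs 30 mm below the lid near its front, 121 mm from the hinge axis and 40 mm to the box's -y side; the press and the push are best made at the middle of the lid's width
- blue_lid (a joint): angle of the blue lid, rad: 0 shut and latched, positive = front edge up, -0.045 pressed right in (pad 6 mm lower, firm stop). The pad takes 4 to 5 N and the latch gives by -0.025; let off, a spring pin lifts the lid to 0.5 (ajar) in 0.4 s, where it stays. Then free (0.12 kg): let go before upright (1.57) it falls back to ajar, past upright it falls to its stop at 1.95, fully open
- blue_edge (a point): middle of the lower edge of the blue lid's front skirt, moving with the lid. The lid is 120 mm wide (box y); the skirt is its front edge, 3 mm thick, 160 mm from the hinge axis, hanging from 6 mm above to 8 mm below that axis when shut (this point: 92 mm above the shelf). Lid ajar: about 169 mm above the shelf, 145 mm in front of the hinge axis, 70 mm of free space below it to the box rim
- yellow_pad (a point): centre of the press pad's top face on the yellow lid, placed as on the blue one
- yellow_lid (a joint): lid of the yellow peg box, a spring lid with a touch latch exactly like the blue one. 0 = shut and latched, positive = lifting. It starts at 0 and is to stay shut
- white_pad (a point): centre of the press pad's top face on the white lid, placed as on the blue one
- white_lid (a joint): lid of the white peg box, a spring lid with a touch latch exactly like the blue one. 0 = shut and latched, positive = lifting. It starts at 0 and is to stay shut
- jar: loose glass jar with a steel twist lid, 84 mm across, 118 mm tall, in a row with the boxes. Origin: centre of its underside
- hanger: loose steel wire hanger, 400 mm wide, lying flat behind the boxes. Origin: on the shelf, in the middle of the hanger
- peg_tray: loose open grey tray of pegs, 200 x 140 x 45 mm, to the robot's left. Origin: centre of its underside
- detergent: loose white detergent bottle with green cap, 75 x 120 mm on plan, 228 mm tall, to the robot's right. Origin: centre of its underside
- wood_peg: loose wooden clothes peg, 74 x 18 x 10 mm, lying in front of the boxes. Origin: centre of its underside
Things that resemble listed ones, but are neither listed nor needed, are in the scene too. Of the things that look like the part that bears yellow_pad, the larger one is meant. Of the things shaped like the blue_box, the blue one is meant.

How it is judged:
By the outcome, as a careful person would: the job done as asked, in the order asked, and still so for the second after the job is handed in, with the robot touching nothing.
It also fails if it takes over 45 s, if anything falls off the work surface, if the arm or the gripper's body presses on something with over 40 N, if the wrist force passes 120 N, or if a joint passes its speed limit or range.

ROBOT

A 7-joint arm with a two-finger parallel gripper is mounted at the origin on the work surface. World frame = base frame: x ahead of the robot, y to its left, z up, the work surface at z = 0. Lengths are in mm, angles in rad, forces in N, time in s.
With the tool pointing down it reaches from about 350 to 900 mm from the base axis. Payload 7.2 kg.
Tool frame: the origin (TCP) lies midway between the tips of the shut fingers; the grasp point (between the pads) lies 19 mm behind it; z points along the fingers, y is the line along which they close (so a half turn about z gives the same grasp; the last joint's range is limited). The gripper opens to 85 mm and grips with 20 to 120 N. Pads are 22 mm wide; open, the fingers measure 114 mm over their backs; the gripper's body (76 mm by 85 mm) begins 54 mm behind the grasp point. The pads swing forward as they close: fully open they stand 13 mm farther back than shut.
Start: joints at [1.21, 0.411, -0.013, 1.596, 0.006, 1.134, -0.082], TCP at [180.385, -598.407, 199.297] pointing down, gripper open.
Joint ranges: [-2.95, 2.95], [-0.29, 1.99], [-1.47, 1.44], [0.14, 2.54], [-1.03, 4.17], [0.13, 1.85], [-2.86, 2.86]. Speed limits (rad/s): [2.39, 2.39, 3.01, 3.01, 3.14, 3.14, 3.14].

INTERFACE

Orientations are given as a 3x3 rotation matrix whose columns are the frame's x, y, z axes.
In Python, from rig import * gives the robot as it stands.
- The arm moves only by the shell command python3 -m jog 'ROWS'. ROWS is JSON, a list of rows, each a list of 3 entries, a list of its own where there are three numbers: the shift along the world's x, y, z in units of 80 mm (1.0 is 80 mm), then the turn, a rotation vector about the world's x, y, z in units of 2 pi rad (1.0 is 2 pi rad), then the closure in counts, from 0 (fully open) to 255 (shut). In form: [[[tx, ty, tz], [wx, wy, wz], gripper], ...]. A call has 1 to 12 rows; each row is the pose to reach, as a shift and turn from the pose commanded when the call began, turning the shorter way round; what a row does not reach only later rows make up. A row lasts 1/8 s, in which the tool goes at most 62.5 mm and 10.7 degrees, less where a joint would pass 70% of its speed; a pose out of reach is approached as far as the arm can. A call with a number of a shift or a turn outside -1 to 1 is refused whole. A call with a gripper value outside its range is refused whole. The fingers move at their own pace and stop on an object; the grip force is fixed at half the most. Time passes only in rows, so rows that repeat a pose let the fingers close. It gives the time, the measured TCP pose, the force, the opening and the grip force at its end, in the units of the state.
- read_state(): the state, without advancing time (a new reading comes with each control period).
- read_camera(name): name is "scene" or "top"; returns the picture (420x560x3 uint8, red, green, blue); there is no depth.
- get_calibration(name): a dict with "camera_matrix" (3x3 intrinsics, pixels), "distortion" ([k1, k2, p1, p2, k3] as OpenCV has them; the pictures are not rectified), "R" (3x3) and "t" (3): a world point X has camera coordinates R X + t. Camera axes: x right, y down, z forward; pixel columns grow to the right and rows downward; lengths in mm; the calibration is good to about 2 mm. A picture is of the moment at which its call begins. get_calibration takes no time and is no camera call.
- hand_in(): hands the job in; it is judged then, once.
The state is a dict: "time_s": time; "joint_pos": joint angles; "qd": joint speeds; "joint_efforts": joint torques, N m; "tool_pos": TCP position; "tool_rot": TCP orientation; "ft_force": force on the tool from outside, world axes, zero at the start; "wrist_torque": the same for the moment, N m; "width": opening from 0.0 (shut) to 1.0 (fully open); "gripper_force": force on a finger pad.
Only numpy, scipy, OpenCV 4.12 (cv2) and the standard library are available. Lean on these libraries where they do the work, as an engineer would, in place of code of your own. Each camera call takes 0.05 s, during which the arm holds its last target. There are 200 camera calls.

## Working session

There is one attempt and no reset: what is moved stays moved. The work goes in short steps, Python scripts to look and compute and a shell command to move; the robot and the scene stay as the last step left them, time stands still between calls to the robot, and variables do not carry over. Pictures are saved under pics/ and viewed, at most 10 in all, crops included, and the job is handed in when it is done.

```bash
mkdir -p pics
python3 - <<'E'
from rig import *
import cv2,numpy as np
for n in("scene","top"):
    im=read_camera(n); cv2.imwrite(f"pics/{n}0.png",cv2.resize(im[:,:,::-1],(800,600),interpolation=cv2.INTER_CUBIC))
    cv2.imwrite(f"{n}_raw0.png",im[:,:,::-1])
    c=get_calibration(n); print(n,{k:np.round(v,3).tolist() for k,v in c.items()})
s=read_state(); print(s)
E
```

```text
scene {'camera_matrix': [[497.399, 0.0, 277.566], [0.0, 497.399, 211.61], [0.0, 0.0, 1.0]], 'distortion': [0.026, 0.0, 0.0, 0.0, 0.0], 'R': [[0.593, 0.805, -0.014], [0.674, -0.506, -0.539], [-0.441, 0.311, -0.842]], 't': [-293.421, -346.45, 2023.126]}
top {'camera_matrix': [[417.287, 0.0, 282.627], [0.0, 417.287, 206.811], [0.0, 0.0, 1.0]], 'distortion': [0.033, 0.0, 0.0, 0.0, 0.0], 'R': [[-0.029, -1.0, 0.005], [-0.976, 0.027, -0.216], [0.216, -0.011, -0.976]], 't': [-24.358, 577.352, 1204.333]}
{'time_s': 0.1, 'joint_pos': array([ 1.20983004,  0.41182689, -0.01272761,  1.59696228,  0.0055643 ,
        1.13431974, -0.08219039]), 'qd': array([ 0.00091697, -0.00150774, -0.00035497, -0.00188457,  0.00012226,
       -0.00065168,  0.0022361 ]), 'joint_efforts': array([ 3.48339607e-03, -6.01822257e+01,  6.85055349e-01, -3.00086439e+01,
        1.41436208e-02,  6.39871170e-03,  1.69061684e-05]), 'tool_pos': array([ 180.2114735 , -597.92947375,  198.53197777]), 'tool_rot': array([[ 9.57439644e-01,  2.88633136e-01, -4.90680706e-04],
       [ 2.88633545e-01, -9.57438626e-01,  1.39788975e-03],
       [-6.63193575e-05, -1.48002198e-03, -9.99998903e-01]]), 'ft_force': array([ 0.07159319, -0.34639038, -1.16537987]), 'wrist_torque': array([-0.0237567 , -0.03221111,  0.02770417]), 'gripper_force': 0.0, 'width': 0.9991859656010202}
```

View pics/scene0.png

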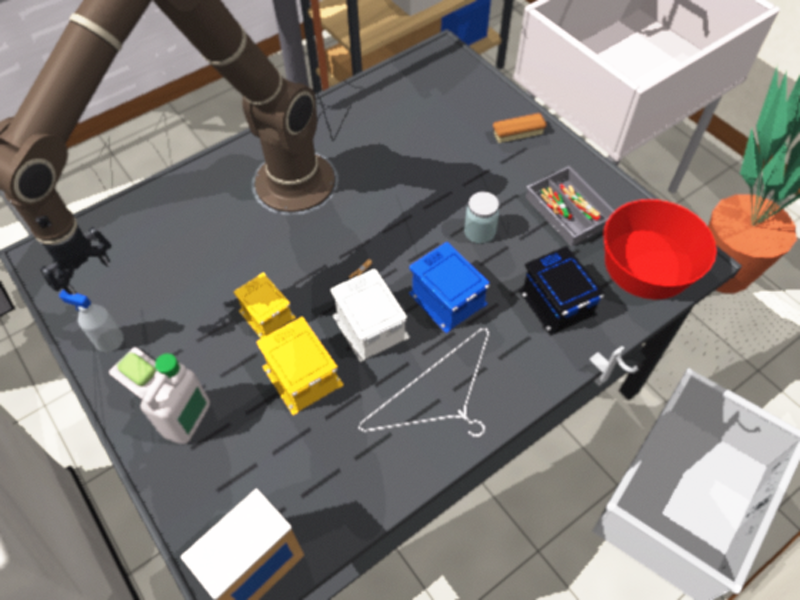

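View pics/top0.png

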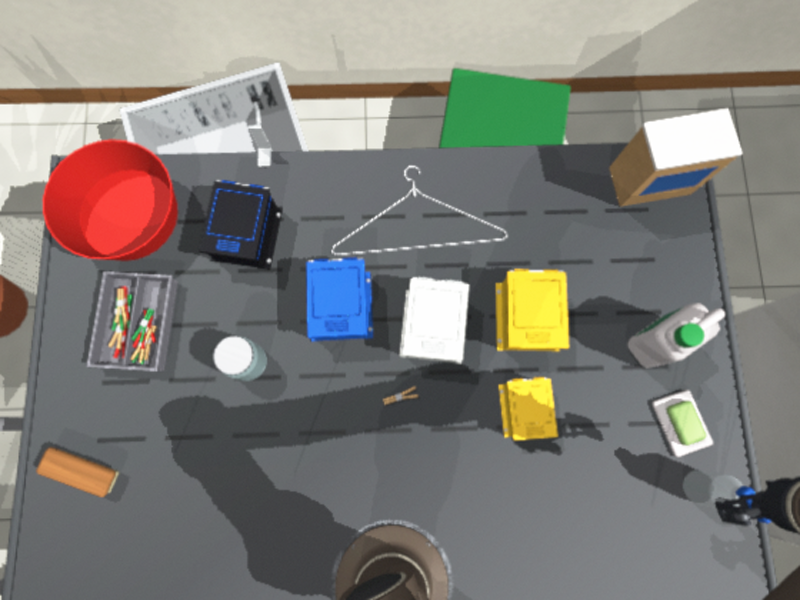

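Candidates for the blue box in the top view: the solid blue box at (339,300), and a black box with blue trim at (240,222) that is only a lookalike. The yellow boxes are a large one at (533,310) and a small decoy at (529,408), with the white box at (435,318). I choose the solid blue box, and its pad is at the robot side near (338,326). Next I take a close crop of it from both views.

Run:
```python
import cv2,numpy as np
t=cv2.imread("top_raw0.png")[170:250,200:280]; s=cv2.imread("scene_raw0.png")[160:240,275:355]
f=lambda a:cv2.resize(a,(400,400),interpolation=cv2.INTER_CUBIC)
cv2.imwrite("pics/crop.png",np.hstack([f(t),f(s)]))
```

```text
(no output)
```

View pics/crop.png

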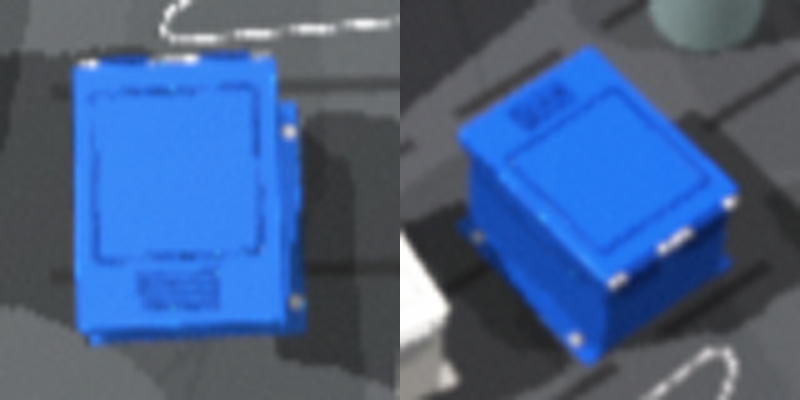

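The crop shows the solid blue lid. The pad is centred at crop (178,290) in the top view and (141,107) in the scene view, towards the robot. I'll triangulate the pad and the lid corners.

```bash
cat > h.py <<'E'
from rig import *
import cv2,numpy as np
def P(n):
    c=get_calibration(n); return [np.array(c[k],float) for k in("camera_matrix","distortion","R","t")]
def tri(a,b):
    pr=[];pt=[]
    for n,p in(("top",a),("scene",b)):
        K,d,R,t=P(n); pt.append(cv2.undistortPoints(np.array([[p]],float),K,d).reshape(2,1)); pr.append(np.c_[R,t])
    X=cv2.triangulatePoints(*pr,*pt)[:,0]; X=X[:3]/X[3]
    return X
def proj(n,X):
    K,d,R,t=P(n); return cv2.projectPoints(np.array(X,float).reshape(-1,3),cv2.Rodrigues(R)[0],t,K,d)[0].reshape(-1,2)
E
python3 - <<'E'
from h import *
from scipy.optimize import least_squares
T=lambda p:((p[0]+.5)/5-.5+200,(p[1]+.5)/5-.5+170)
S=lambda p:((p[0]+.5)/5-.5+275,(p[1]+.5)/5-.5+160)
tp=dict(pad=(178,290),FL=(77,329),FR=(283,322),BL=(75,65),BR=(272,55))
sp=dict(pad=(141,107),FL=(188,47),FR=(60,132),BL=(338,190),BR=(204,285))
for k in tp:
    print(k,tri(T(tp[k]),S(sp[k])).round(1))
# fit: lid top front corners x=-82,+-60,z=106; pad
M=dict(pad=(-62,0,108),FL=(-82,60,105),FR=(-82,-60,105),BL=(80,60,105),BR=(80,-60,105))
ks=["pad","FL","FR"]
def f(v,ks=ks):
    c,s=np.cos(v[2]),np.sin(v[2]);r=[]
    X=[(v[0]+c*M[k][0]-s*M[k][1],v[1]+s*M[k][0]+c*M[k][1],M[k][2]) for k in ks]
    return np.r_[(proj("top",X)-[T(tp[k]) for k in ks]).ravel(),(proj("scene",X)-[S(sp[k]) for k in ks]).ravel()]
for kk in(ks,list(M)):
    r=least_squares(f,[600,50,0],args=(kk,)); print(r.x.round(3),r.fun.round(1)); v=r.x
c,s=np.cos(v[2]),np.sin(v[2])
pad=(v[0]-62*c,v[1]-62*s); print("pad",pad,"edge",v[0]-82*c,v[1]-82*s,"hinge",v[0]+78*c,v[1]+78*s)
# other boxes, jar rough from top view at z=106
for n,p in dict(white=(435,318),yellow=(533,310),jar=(240,355),smallyel=(529,408),det=(690,335),peg=(400,396)).items():
    K,d,R,t=P("top"); u=cv2.undistortPoints(np.array([[(p[0]*.7,p[1]*.7)]],float),K,d)[0,0]
    o=-R.T@t; w=R.T@np.r_[u,1]; z=106; print(n,(o+w*(z-o[2])/w[2]).round())
E
```

```text
pad [510.2  99.8 100.3]
FL [489.  158.4 100.9]
FR [491.   40.8  97.7]
BL [647.7 161.3 103.2]
BR [651.2  43.2  99.2]
[5.72451e+02 9.96830e+01 1.80000e-02] [ 0.1 -0.6 -0.3 -0.4  0.1 -0.9 -0.2 -1.1 -0.1 -0.6 -1.1 -0.6]
[5.71231e+02 9.98220e+01 2.10000e-02] [ 0.1 -0.2 -0.3  0.1  0.1 -0.6 -0.7 -1.2  0.4 -1.  -0.5 -1.3 -0.3 -0.8
 -1.3 -0.8  0.1  0.3 -0.2 -0.4]
pad (np.float64(509.2452594424592), np.float64(98.51543393820371)) edge 489.2497012048397 98.09394756123945 hinge 649.2141671057958 101.46583857695356
white [ 518. -102.  106.]
yellow [ 529. -303.  106.]
jar [454. 291. 106.]
smallyel [ 333. -280.  106.]
det [ 470. -614.  106.]
peg [364. -27. 106.]
```

The points agree with the stated heights to within 6–8 mm. Blue box: centre about (571,100), yaw 0.02, pad (509,98.5,108), ajar edge at x≈504. I go up first, then across with the fingers shutting.

```bash
python3 -m jog '[[[0,0,0.7],[0,0,0],255],[[0,0.3,1],[0,0,-0.022],255],[[0,0.8,1],[0,0,-0.044],255]]'
for i in 1; do python3 -m jog '[[[0.2,0.7,0.1],[0,0,0],255],[[0.4,1,0.1],[0,0,0],255]]'; done
python3 -m jog '[[[0.2,0.7,0],[0,0,0],255],[[0.4,1,0],[0,0,0],255]]'
python3 -m jog '[[[0.2,0.7,0],[0,0,0],255],[[0.4,1,0],[0,0,0],255]]'
python3 -m jog '[[[0.2,0.7,0],[0,0,0],255],[[0.4,1,0],[0,0,0],255]]'
```

```text
time_s: 0.48
tool_pos: [180.6, -535.2, 280.9]
tool_rot: [[1.0, 0.011, 0.001], [0.011, -1.0, -0.003], [0.001, 0.003, -1.0]]
ft_force: [1.2, 0.4, -0.6]
width: 0.376
gripper_force: 0.0
time_s: 0.72
tool_pos: [212.8, -452.0, 287.9]
tool_rot: [[1.0, 0.017, 0.0], [0.017, -1.0, -0.0], [0.0, 0.0, -1.0]]
ft_force: [1.0, -0.6, -0.5]
width: -0.001
gripper_force: 0.0
time_s: 0.98
tool_pos: [244.7, -371.7, 287.3]
tool_rot: [[1.0, 0.018, -0.0], [0.018, -1.0, 0.0], [-0.0, -0.0, -1.0]]
ft_force: [0.6, -0.3, -0.3]
width: -0.0
gripper_force: 0.0
time_s: 1.23
tool_pos: [276.6, -291.7, 287.2]
tool_rot: [[1.0, 0.018, -0.0], [0.018, -1.0, 0.0], [-0.0, -0.0, -1.0]]
ft_force: [0.4, -1.3, -0.1]
width: -0.003
gripper_force: 0.0
time_s: 1.48
tool_pos: [308.5, -211.8, 287.3]
tool_rot: [[1.0, 0.019, -0.0], [0.019, -1.0, -0.0], [-0.0, 0.0, -1.0]]
ft_force: [0.1, -1.0, 0.6]
width: 0.006
gripper_force: 0.0
```

```bash
python3 -m jog '[[[0.4,0.6,0],[0,0,0],255],[[0.63,0.97,0],[0,0,0],255]]' >/dev/null
python3 -m jog '[[[0.4,0.6,0],[0,0,0],255],[[0.63,0.97,0],[0,0,0],255]]'>/dev/null
python3 -m jog '[[[0.4,0.6,0],[0,0,0],255],[[0.63,0.97,-0.3],[0,0,0],255]]'>/dev/null
python3 -m jog '[[[0.4,0.6,0],[0,0,0],255],[[0.62,0.97,-0.3],[0,0,0],255]]'
python3 -m jog '[[[0,0,-0.7],[0,0,0],255],[[0,0,-1],[0,0,0],255],[[0,0,-1],[0,0,0],255]]'
python3 - <<'E'
from h import *
print(read_state()['tool_pos'])
ims=[cv2.resize(read_camera(n)[r0:r0+110,c0:c0+110,::-1],(400,400),interpolation=cv2.INTER_CUBIC) for n,r0,c0 in(("top",140,180),("scene",130,260))]
cv2.imwrite("pics/c2.png",np.hstack(ims))
E
```

```text
time_s: 2.48
tool_pos: [510.9, 98.7, 239.8]
tool_rot: [[1.0, 0.017, 0.003], [0.017, -1.0, 0.001], [0.003, -0.001, -1.0]]
ft_force: [-0.2, -1.7, -0.7]
width: 0.001
gripper_force: 0.0
time_s: 2.85
tool_pos: [507.6, 95.7, 157.4]
tool_rot: [[1.0, 0.017, -0.004], [0.017, -1.0, -0.0], [-0.004, 0.0, -1.0]]
ft_force: [0.6, 0.2, 0.7]
width: 0.001
gripper_force: 0.0
[507.62643719  95.6729559  157.4014169 ]
```

View pics/c2.png

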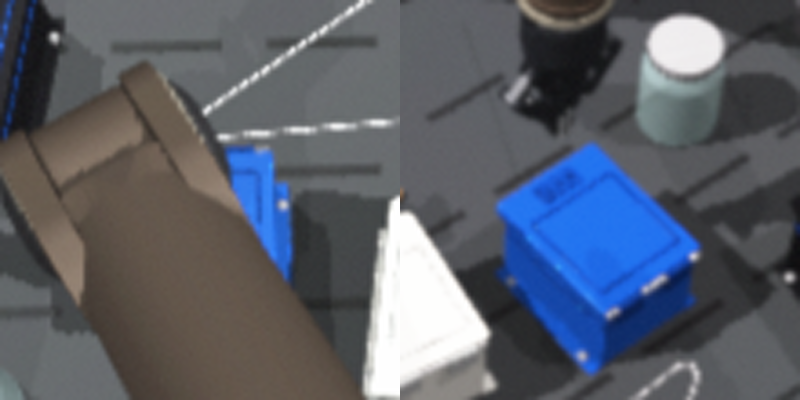

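In the scene view the fingertip, at (565,130) in the crop, hangs straight above the pad at (558,185). I press down in small steps.

```bash
python3 -m jog '[[[0,0.03,-0.3],[0,0,0],255],[[0,0.03,-0.55],[0,0,0],255],[[0,0.03,-0.55],[0,0,0],255]]'
python3 -m jog '[[[0,0,-0.05],[0,0,0],255],[[0,0,-0.05],[0,0,0],255]]' | grep -E 'pos|ft'
python3 -m jog '[[[0,0,-0.02],[0,0,0],255],[[0,0,-0.02],[0,0,0],255]]' | grep -E 'pos|ft'
```

```text
time_s: 3.32
tool_pos: [509.2, 98.2, 115.7]
tool_rot: [[1.0, 0.016, -0.0], [0.016, -1.0, -0.0], [-0.0, 0.0, -1.0]]
ft_force: [0.2, 0.1, -0.3]
width: 0.001
gripper_force: 0.0
tool_pos: [509.7, 98.4, 112.2]
ft_force: [0.4, -0.3, -0.8]
tool_pos: [509.3, 98.3, 109.9]
ft_force: [-0.9, -0.1, 0.6]
```

```bash
for i in 1; do python3 -m jog '[[[0,0,-0.03],[0,0,0],255],[[0,0,-0.03],[0,0,0],255]]' | grep -E 'pos|ft'; done
python3 -m jog '[[[0,0,-0.03],[0,0,0],255],[[0,0,-0.03],[0,0,0],255]]' | grep -E 'pos|ft'
python3 -m jog '[[[0,0,-0.02],[0,0,0],255],[[0,0,-0.02],[0,0,0],255]]' | grep -E 'pos|ft'
```

```text
tool_pos: [509.0, 98.3, 107.1]
ft_force: [0.3, -1.4, 0.6]
tool_pos: [509.0, 98.4, 104.7]
ft_force: [0.2, -0.7, -0.8]
tool_pos: [509.1, 98.4, 103.2]
ft_force: [0.6, 0.5, -0.4]
```

```bash
python3 -m jog '[[[0,0,-0.03],[0,0,0],255],[[0,0,-0.03],[0,0,0],255]]' | grep -E 'pos|ft'
python3 -m jog '[[[0,0,-0.03],[0,0,0],255],[[0,0,-0.03],[0,0,0],255]]' | grep -E 'pos|ft'
python3 - <<'E'
from h import *
ims=[cv2.resize(read_camera(n)[r0:r0+110,c0:c0+110,::-1],(600,600),interpolation=cv2.INTER_CUBIC) for n,r0,c0 in(("scene",120,260),)]
cv2.imwrite("pics/c3.png",np.hstack(ims))
E
```

```text
tool_pos: [509.1, 98.3, 100.7]
ft_force: [0.6, 0.5, 0.1]
tool_pos: [509.0, 98.4, 98.3]
ft_force: [-0.8, -0.0, -0.4]
```

View pics/c3.png

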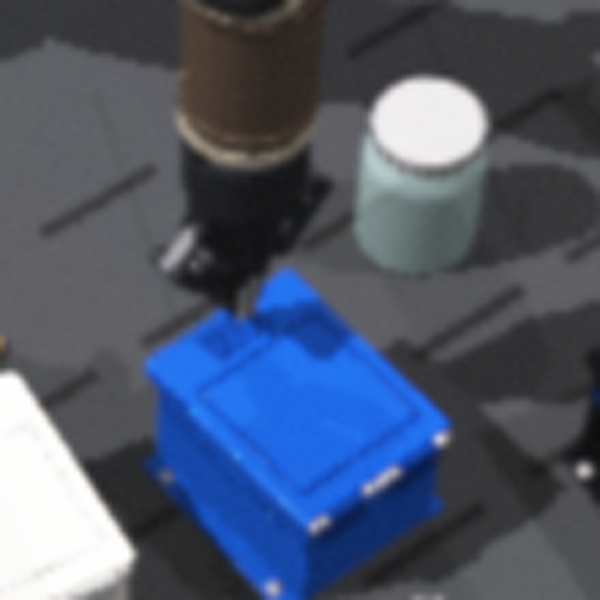

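```bash
python3 - <<'E'
from h import *
for X in((509,98.4,98.3),(510.2,99.8,100.3),(509,98.4,108)): print(X,((proj("scene",X)-[260,120]+.5)*600/110).round(0))
E
python3 -m jog '[[[0,0,-0.02],[0,0,0],255],[[0,0,-0.02],[0,0,0],255]]' | grep -E 'pos|ft'
```

```text
(509, 98.4, 98.3) [[233. 337.]]
(510.2, 99.8, 100.3) [[236. 335.]]
(509, 98.4, 108) [[233. 328.]]
tool_pos: [509.1, 98.4, 96.8]
ft_force: [-0.5, -0.6, -0.4]
```

```bash
for i in 1; do python3 -m jog '[[[0,0,-0.02],[0,0,0],255],[[0,0,-0.02],[0,0,0],255]]' | grep -E 'pos|ft'; done
python3 -m jog '[[[0,0,-0.02],[0,0,0],255],[[0,0,-0.02],[0,0,0],255]]' | grep -E 'pos|ft'
python3 - <<'E'
from h import *
ims=[cv2.resize(read_camera(n)[r0:r0+45,c0:c0+60,::-1],(800,600),interpolation=cv2.INTER_CUBIC) for n,r0,c0 in(("scene",160,275),)]
cv2.imwrite("pics/c4.png",np.hstack(ims))
E
```

```text
tool_pos: [509.1, 98.4, 95.2]
ft_force: [0.0, -0.1, -0.3]
tool_pos: [509.1, 98.4, 93.6]
ft_force: [0.8, -0.2, 0.2]
```

View pics/c4.png

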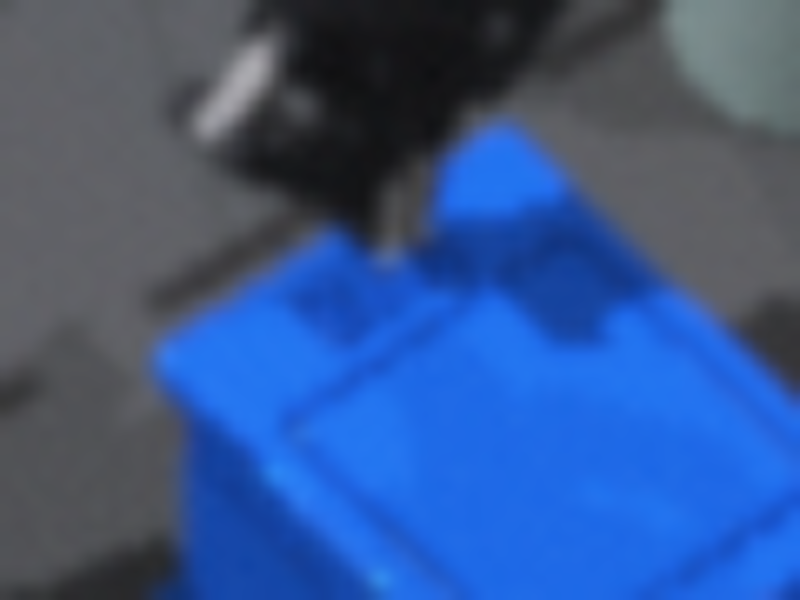

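The visible tip sits at crop (390,262), still just above the pad centre at (376,286), and there is no contact force yet. I keep going down with the force as guide.

```bash
python3 -m jog '[[[0,0,-0.03],[0,0,0],255],[[0,0,-0.03],[0,0,0],255]]' | grep -E 'pos|ft'
python3 -m jog '[[[0,0,-0.03],[0,0,0],255],[[0,0,-0.03],[0,0,0],255]]' | grep -E 'pos|ft'
python3 -m jog '[[[0,0,-0.02],[0,0,0],255],[[0,0,-0.02],[0,0,0],255]]' | grep -E 'pos|ft'
```

```text
tool_pos: [509.1, 98.3, 91.1]
ft_force: [0.3, -0.5, 0.2]
tool_pos: [509.0, 98.3, 88.7]
ft_force: [-0.3, 0.3, -0.5]
tool_pos: [509.1, 98.4, 87.2]
ft_force: [-0.7, -0.1, 0.3]
```

```bash
cat > tip.py <<'E'
from h import *
im=read_camera("scene").astype(int)
for c in(302,303,304,305,306):
    b=im[165:192,c,2]-im[165:192,c,0]; print(c,b.tolist())
E
python3 tip.py
python3 -m jog '[[[0,0,-0.03],[0,0,0],255],[[0,0,-0.03],[0,0,0],255]]' | grep -E 'pos|ft'
python3 tip.py
```

```text
302 [3, 3, 2, 3, 3, 3, 5, 2, 2, 2, 3, 2, 4, 13, 58, 123, 153, 160, 160, 164, 186, 198, 183, 193, 202, 205, 207]
303 [2, 4, 3, 2, 2, 3, 2, 2, 3, 3, 3, 2, 3, 4, 27, 85, 143, 165, 170, 184, 194, 189, 176, 196, 204, 205, 205]
304 [2, 2, 2, 0, 2, 3, 4, 3, 2, 2, 3, 4, 3, 5, 23, 83, 145, 164, 174, 190, 189, 181, 189, 199, 200, 203, 203]
305 [3, 1, 3, 4, 4, 2, 2, 3, 2, 2, 3, 2, 3, 7, 35, 93, 152, 174, 189, 192, 184, 191, 198, 200, 200, 202, 200]
306 [2, 2, 2, 1, 3, 4, 3, 5, 5, 5, 8, 13, 16, 23, 54, 98, 135, 174, 189, 181, 177, 193, 201, 199, 201, 200, 200]
tool_pos: [509.0, 98.3, 84.7]
ft_force: [0.1, 0.1, 0.5]
302 [1, 3, 2, 3, 3, 2, 2, 3, 2, 2, 3, 3, 3, 9, 37, 87, 131, 151, 158, 163, 184, 197, 186, 191, 203, 205, 205]
303 [1, 3, 3, 3, 3, 4, 4, 3, 1, 4, 3, 2, 3, 4, 9, 41, 106, 155, 171, 185, 194, 187, 176, 197, 203, 206, 205]
304 [2, 2, 4, 3, 3, 4, 3, 2, 3, 4, 3, 2, 2, 3, 7, 34, 102, 152, 173, 190, 188, 182, 188, 200, 202, 203, 204]
305 [3, 3, 3, 2, 3, 1, 4, 4, 4, 2, 2, 3, 3, 7, 18, 52, 101, 153, 187, 193, 184, 191, 199, 201, 202, 201, 201]
306 [2, 3, 2, 2, 4, 4, 4, 6, 5, 7, 8, 13, 17, 25, 52, 79, 101, 143, 180, 180, 177, 194, 199, 201, 200, 200, 200]
```

```bash
python3 -m jog '[[[0,0,-0.03],[0,0,0],255],[[0,0,-0.03],[0,0,0],255]]' | grep -E 'pos|ft'
python3 -m jog '[[[0,0,-0.02],[0,0,0],255],[[0,0,-0.02],[0,0,0],255]]' | grep -E 'pos|ft'
python3 -m jog '[[[0,0,-0.02],[0,0,0],255],[[0,0,-0.02],[0,0,0],255]]' | grep -E 'pos|ft'
python3 - <<'E'
from h import *
im=read_camera("scene")
cv2.imwrite("pics/c5.png",cv2.resize(im[140:200,265:345,::-1],(800,600),interpolation=cv2.INTER_CUBIC))
E
```

```text
tool_pos: [509.0, 98.3, 82.3]
ft_force: [-0.1, -0.1, 0.3]
tool_pos: [509.1, 98.4, 80.7]
ft_force: [-1.2, 0.7, 0.9]
tool_pos: [509.1, 98.4, 79.2]
ft_force: [-0.1, 0.0, -0.6]
```

View pics/c5.png

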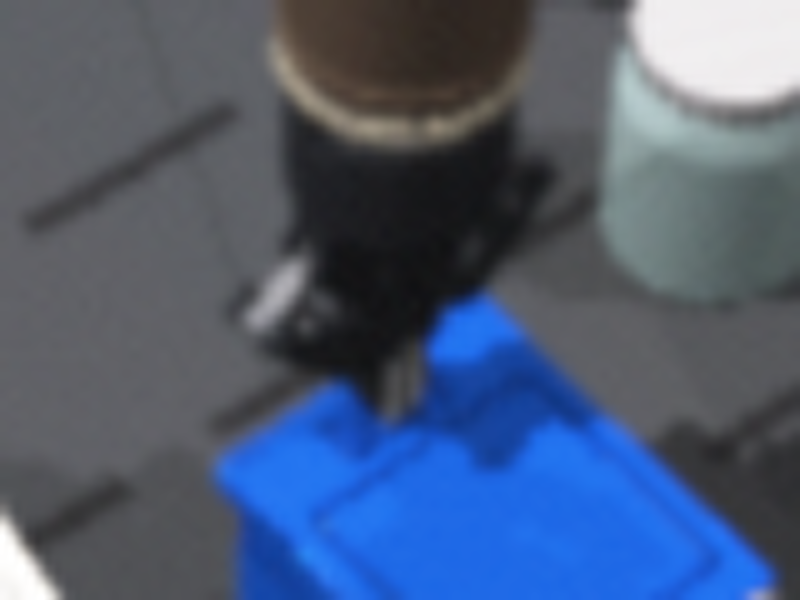

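Tip at crop (398,422), still no contact. The reported z and the picture disagree, so I check the projected TCP against the start pictures, where the fingers are visible.

Run:
```python
from h import *
R=np.array([[.957,.2886,0],[.2886,-.957,0],[0,0,-1]]);p=np.array([180.2,-598,198.5])
L=[p]+[p+R@np.array(o) for o in((0,50,-13),(0,-50,-13),(0,0,-73))]
out=[]
for n in("scene","top"):
    q=proj(n,L); print(n,q.round(1).tolist())
    im=cv2.imread(f"{n}_raw0.png"); c=q[0].round().astype(int); x0=min(max(c[0]-40,0),480);y0=c[1]-40
    cr=cv2.resize(im[y0:y0+80,x0:x0+80],(400,400),interpolation=cv2.INTER_CUBIC)
    for k,a in enumerate(q): cv2.circle(cr,tuple(((a-[x0,y0]+.5)*5).astype(int)),4,[(0,0,255),(0,255,0),(255,0,255),(0,255,255)][k],-1)
    out.append(cr)
cv2.imwrite("pics/c6.png",np.hstack(out))
```

```text
scene [[67.0, 202.3], [52.8, 210.8], [77.7, 189.6], [58.1, 189.1]]
top [[510.4, 343.9], [531.9, 337.9], [494.6, 351.0], [527.5, 347.2]]
```

View pics/c6.png

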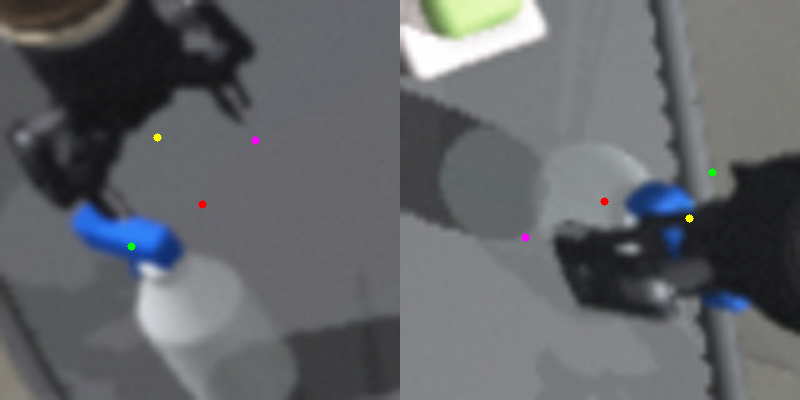

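In both start views the real fingertips sit about 25–30 mm further back along the tool axis than the reported TCP: scene (242,120) against (255,140), top (560,235) against (525,237). So contact should come at a reading of about 75–80, and I continue by force.

```bash
for i in 1; do python3 -m jog '[[[0,0,-0.02],[0,0,0],255],[[0,0,-0.02],[0,0,0],255]]' | grep -E 'pos|ft'; done
python3 -m jog '[[[0,0,-0.02],[0,0,0],255],[[0,0,-0.02],[0,0,0],255]]' | grep -E 'pos|ft'
python3 -m jog '[[[0,0,-0.02],[0,0,0],255],[[0,0,-0.02],[0,0,0],255]]' | grep -E 'pos|ft'
python3 tip.py
```

```text
tool_pos: [509.1, 98.4, 77.6]
ft_force: [-1.1, 0.1, 0.0]
tool_pos: [509.3, 98.4, 76.2]
ft_force: [0.4, -0.8, 1.7]
tool_pos: [509.2, 98.4, 74.6]
ft_force: [-1.2, -0.7, 3.7]
302 [5, 2, 2, 2, 3, 3, 2, 2, 3, 2, 2, 3, 2, 4, 4, 12, 43, 103, 151, 159, 183, 194, 184, 176, 198, 203, 204]
303 [4, 3, 2, 3, 4, 3, 3, 4, 2, 3, 3, 4, 4, 3, 3, 3, 14, 62, 126, 157, 183, 182, 174, 189, 201, 202, 203]
304 [3, 3, 1, 4, 3, 3, 5, 3, 3, 3, 4, 2, 3, 2, 4, 3, 11, 55, 126, 174, 180, 172, 186, 197, 201, 201, 202]
305 [2, 2, 2, 3, 2, 4, 2, 4, 3, 2, 3, 3, 3, 3, 2, 6, 21, 74, 144, 181, 179, 174, 193, 198, 199, 199, 199]
306 [3, 3, 1, 3, 2, 2, 2, 3, 2, 4, 6, 8, 5, 9, 18, 22, 44, 104, 169, 180, 180, 189, 197, 199, 198, 200, 200]
```

Contact at about 76.5, with force building at 3.7 N. Pressing further.

```bash
for i in 1; do python3 -m jog '[[[0,0,-0.02],[0,0,0],255],[[0,0,-0.02],[0,0,0],255]]' | grep -E 'pos|ft'; done
python3 -m jog '[[[0,0,-0.02],[0,0,0],255],[[0,0,-0.02],[0,0,0],255]]' | grep -E 'pos|ft'
python3 -m jog '[[[0,0,-0.02],[0,0,0],255],[[0,0,-0.02],[0,0,0],255]]' | grep -E 'pos|ft'
```

```text
tool_pos: [509.1, 98.4, 72.9]
ft_force: [-1.4, -0.1, 4.2]
tool_pos: [509.1, 98.4, 71.2]
ft_force: [-1.8, 0.4, 4.9]
tool_pos: [509.1, 98.4, 70.0]
ft_force: [-1.9, -0.3, 8.2]
```

Firm stop reached at 8 N. Now I lift straight up, then back off to the front.

```bash
python3 -m jog '[[[0,0,0.5],[0,0,0],255],[[0,0,1],[0,0,0],255]]' | grep -E 'pos|ft'
python3 -m jog '[[[0,0,0.7],[0,0,0],255],[[0,0,1],[0,0,0],255],[[0,0,1],[0,0,0],255]]' | grep -E 'pos|ft'
python3 -m jog '[[[-0.6,0,0.2],[0,0,0],255],[[-1,0,0.2],[0,0,0],255],[[-1,0,0.2],[0,0,0],255]]' | grep -E 'pos|ft'
python3 - <<'E'
from h import *
im=read_camera("scene");print(read_state()['time_s'])
cv2.imwrite("pics/c7.png",cv2.resize(im[95:245,225:425,::-1],(800,600),interpolation=cv2.INTER_CUBIC))
E
```

```text
tool_pos: [508.8, 98.2, 150.0]
ft_force: [1.6, -0.4, -0.3]
tool_pos: [510.4, 98.5, 231.3]
ft_force: [-1.1, -0.6, -0.5]
tool_pos: [427.2, 97.8, 244.7]
ft_force: [0.3, 0.2, 0.1]
10.425
```

View pics/c7.png

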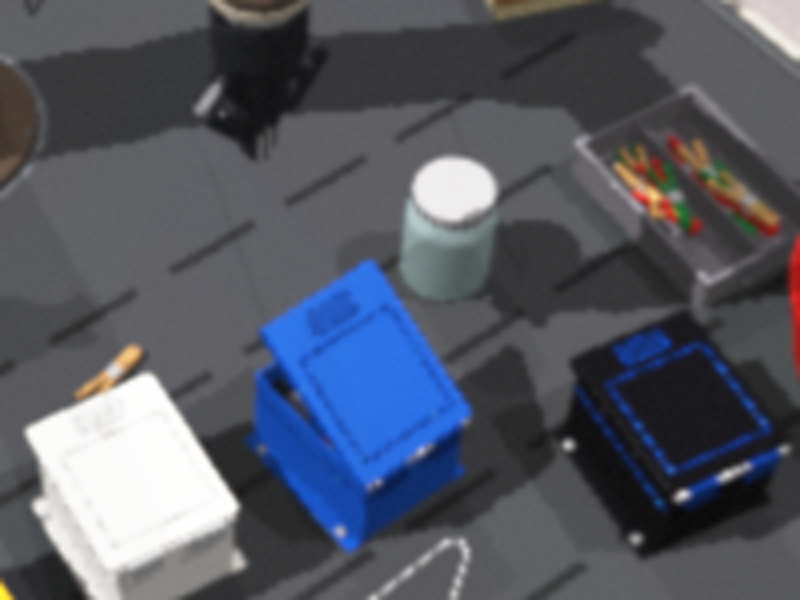

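The blue lid is ajar, with its front edge at (320,295), and everything else is unmoved. Now I tilt the tool forward so the fingertips can go under the edge.

```bash
python3 -m jog '[[[0,0,0],[0,-0.028,0],255],[[0,0,0],[0,-0.056,0],255],[[0,0,0],[0,-0.084,0],255],[[0,0,0],[0,-0.11,0],255],[[0,0,0],[0,-0.12,0],255],[[0,0,0],[0,-0.12,0],255]]'
python3 - <<'E'
from h import *
s=read_state(); print(s['joint_pos'].round(2)); p=s['tool_pos'];R=s['tool_rot']
for n,pp,Rz in(("c7",np.array([427,98,245]),np.array([0,0,-1])),("now",p,R[:,2])):
    print(n,"rep",proj("scene",pp).round(1),"z+31",proj("scene",pp+[0,0,31]).round(1),"tool-31",proj("scene",pp-31*Rz).round(1))
im=read_camera("scene");cv2.imwrite("tilt.png",im[:,:,::-1])
d=(im.max(2)<34)
for r in range(90,170,2): print(r,''.join('#' if v else '.' for v in d[r,255:335]))
E
```

```text
time_s: 11.18
tool_pos: [439.0, 93.1, 240.5]
tool_rot: [[0.752, -0.005, 0.659], [0.015, -1.0, -0.024], [0.659, 0.028, -0.752]]
ft_force: [0.7, -1.2, 0.1]
width: 0.001
gripper_force: 0.0
[-0.06 -0.29 -0.51  2.47  0.7   0.41 -2.74]
c7 rep [[288.2 139.5]] z+31 [[288.2 133.2]] tool-31 [[288.2 133.2]]
now rep [[289.2 143.2]] z+31 [[289.3 137. ]] tool-31 [[285.7 134.7]]
90 .......................#........................................................
92 .......................##.......................................................
94 ........................##......................................................
96 ......................#####.....................................................
98 ...................#########....................................................
100 ...............##############...................................................
102 ..........###################...................................................
104 ..........####################.....##...........................................
106 .....................####..###......#.................
[... 1961 characters left out ...]
....................
154 ................................................................................
156 ................................................................................
158 ................................................................................
160 ................................................................................
162 ................................................................................
164 ................................................................................
166 ................................................................................
168 ................................................................................
```

The tip fits the "31 mm short along the tool" model. The true tip is now about (418,94,263). I descend along the tool axis to below the edge.

```bash
python3 -m jog '[[[0.25,0,-0.3],[0,0,0],255],[[0.46,0,-0.8],[0,0,0],255],[[0.46,0,-0.8],[0,0,0],255]]'
python3 - <<'E'
from rig import *
s=read_state(); print(s['joint_pos'].round(2), s['tool_pos']-31*s['tool_rot'][:,2])
E
```

```text
time_s: 11.6
tool_pos: [465.2, 91.4, 212.0]
tool_rot: [[0.746, -0.008, 0.666], [0.026, -0.999, -0.041], [0.665, 0.048, -0.745]]
ft_force: [-1.2, 0.4, 0.2]
width: -0.004
gripper_force: 0.0
[ 0.58 -0.22 -1.03  2.46  0.84  0.24 -2.83] [444.5793562   92.70598472 235.12542052]
```

Joint 7 is against its limit. The grasp is symmetric, so I give the tool a half turn about its own axis to free it.

```bash
python3 -m jog '[[[0,0,0],[-0.038,0,0.04],255],[[0,0,0],[-0.076,0,0.081],255],[[0,0,0],[-0.114,0,0.121],255],[[0,0,0],[-0.171,0,0.182],255],[[0,0,0],[-0.171,0,0.182],255],[[0,0,0],[-0.171,0,0.182],255],[[0,0,0],[-0.171,0,0.182],255],[[0,0,0],[-0.171,0,0.182],255],[[0,0,0],[-0.171,0,0.182],255]]'
cat > st.py <<'E'
from rig import *
s=read_state(); print("J",s['joint_pos'].round(2),"T",(s['tool_pos']-31*s['tool_rot'][:,2]).round(1))
E
python3 st.py
```

```text
time_s: 12.72
tool_pos: [465.0, 90.3, 212.1]
tool_rot: [[-0.003, 0.7, 0.714], [0.999, 0.028, -0.023], [-0.036, 0.714, -0.7]]
ft_force: [-0.1, -0.8, 0.4]
width: -0.001
gripper_force: 0.0
J [ 0.44 -0.21 -0.94  2.53  1.37  0.25 -1.82] T [442.9  91.1 233.8]
```

Run:
```python
import numpy as np
from scipy.optimize import least_squares
A=[((180.2,-598,198.5),(0,0,-1),1.597),((439,93.1,240.5),(.659,-.024,-.752),2.47),((465.2,91.4,212),(.666,-.041,-.745),2.46),((465,90.3,212.1),(.714,-.023,-.7),2.53)]
def f(v):
    a,b,H,L=v; r=[a*np.sin(.4118)+b*np.sin(2.0088)-625, H+a*np.cos(.4118)+b*np.cos(2.0088)-198.5-L]
    for p,z,j in A:
        W=np.array(p)-L*np.array(z)-[0,0,H]; r.append(np.linalg.norm(W)-np.sqrt(a*a+b*b+2*a*b*np.cos(j)))
    return np.r_[r,(v-[400,400,340,200])*.01]
s=least_squares(f,[400,400,340,200]); print(s.x.round(),s.fun.round(1))
a,b,H,L=s.x; Dm=np.sqrt(a*a+b*b+2*a*b*np.cos(2.5)); print("Dmin",Dm)
for t in(20,30,40,45):
  t=np.radians(t); z=np.array([np.sin(t),0,-np.cos(t)])
  for T in((445,98,205),(470,98,160),(513,98,125),(513,98,143),(540,98,183),(577,98,213),(655,98,234),(480,185,125)):
    W=np.array(T)+31*z-L*z-[0,0,H]; print(round(np.degrees(t)),T,round(np.linalg.norm(W)-Dm),end=' | ')
  print()
```

```text
[501. 468. 279. 341.] [-0.4 -0.1 -0.   1.  -4.9  3.5  1.   0.7 -0.6  1.4]
Dmin 307.1169899854871
20 (445, 98, 205) 107 | 20 (470, 98, 160) 107 | 20 (513, 98, 125) 133 | 20 (513, 98, 143) 139 | 20 (540, 98, 183) 179 | 20 (577, 98, 213) 224 | 20 (655, 98, 234) 302 | 20 (480, 185, 125) 132 | 
30 (445, 98, 205) 55 | 30 (470, 98, 160) 55 | 30 (513, 98, 125) 81 | 30 (513, 98, 143) 87 | 30 (540, 98, 183) 126 | 30 (577, 98, 213) 171 | 30 (655, 98, 234) 249 | 30 (480, 185, 125) 84 | 
40 (445, 98, 205) 4 | 40 (470, 98, 160) 4 | 40 (513, 98, 125) 32 | 40 (513, 98, 143) 37 | 40 (540, 98, 183) 75 | 40 (577, 98, 213) 119 | 40 (655, 98, 234) 197 | 40 (480, 185, 125) 39 | 
45 (445, 98, 205) -21 | 45 (470, 98, 160) -20 | 45 (513, 98, 125) 9 | 45 (513, 98, 143) 14 | 45 (540, 98, 183) 50 | 45 (577, 98, 213) 94 | 45 (655, 98, 234) 172 | 45 (480, 185, 125) 19 |
```

A rough fit of the arm shows that 43° tilt folds the elbow to its limit, while about 33° leaves a 50 mm margin. I reduce the tilt and finish the half turn.

```bash
python3 -m jog '[[[0,0,0],[0,0.029,0],255],[[0,0,0],[0,0.029,0],255]]'; python3 st.py
python3 -m jog '[[[0,0,0],[-0.045,0,0.07],255],[[0,0,0],[-0.09,0,0.14],255],[[0,0,0],[-0.135,0,0.21],255],[[0,0,0],[-0.135,0,0.21],255],[[0,0,0],[-0.135,0,0.21],255],[[0,0,0],[-0.135,0,0.21],255],[[0,0,0],[-0.135,0,0.21],255],[[0,0,0],[-0.135,0,0.21],255],[[0,0,0],[-0.135,0,0.21],255]]'; python3 st.py
```

```text
time_s: 12.98
tool_pos: [471.3, 77.8, 216.5]
tool_rot: [[0.024, 0.762, 0.647], [0.998, 0.018, -0.058], [-0.055, 0.648, -0.76]]
ft_force: [-0.0, -0.9, 0.1]
width: -0.001
gripper_force: 0.0
J [ 0.32 -0.18 -0.8   2.44  0.85  0.33 -1.26] T [451.3  79.6 240.1]
time_s: 14.1
tool_pos: [471.7, 78.4, 216.8]
tool_rot: [[-0.808, -0.092, 0.581], [-0.013, 0.99, 0.138], [-0.588, 0.103, -0.802]]
ft_force: [-0.2, -0.2, -0.3]
width: 0.001
gripper_force: 0.0
J [-0.63 -0.24  0.28  2.46  0.45  0.3   0.9 ] T [453.7  74.2 241.7]
```

```bash
cat > go.py <<'E'
import sys,numpy as np
from rig import *
from scipy.spatial.transform import Rotation as Ro
t=np.radians(float(sys.argv[4])); z=np.array([np.sin(t),0,-np.cos(t)]); y=np.array([0,1.,0]); R1=np.c_[np.cross(y,z),y,z]
s=read_state(); T=np.array(list(map(float,sys.argv[1:4])))
print("shift",((T+31*z-s['tool_pos'])/80).round(3),"rot",(Ro.from_matrix(R1@s['tool_rot'].T).as_rotvec()/2/np.pi).round(3))
E
python3 go.py 450 98 210 31
```

```text
shift [-0.072  0.245 -0.418] rot [-0.017  0.014 -0.014]
```

```bash
python3 -m jog '[[[0,0,0],[-0.017,0.014,-0.014],255],[[-0.04,0.12,-0.2],[-0.017,0.014,-0.014],255],[[-0.07,0.25,-0.42],[-0.017,0.014,-0.014],255],[[-0.07,0.25,-0.42],[-0.017,0.014,-0.014],255]]'; python3 st.py; python3 go.py 450 98 210 31;python3 go.py 506 98 117 31
```

```text
time_s: 14.6
tool_pos: [465.0, 98.4, 181.7]
tool_rot: [[-0.859, 0.004, 0.512], [0.004, 1.0, -0.001], [-0.512, 0.001, -0.859]]
ft_force: [-0.2, -0.8, 0.1]
width: -0.002
gripper_force: 0.0
J [-0.5  -0.1  -0.02  2.41  0.65  0.43  0.51] T [449.1  98.4 208.3]
shift [ 0.012 -0.004  0.022] rot [-0.    -0.     0.001]
shift [ 0.712 -0.004 -1.141] rot [-0.    -0.     0.001]
```

The tool is on target with a good arm posture. I advance along the tool axis under the edge.

```bash
python3 -m jog '[[[0.25,0,-0.4],[0,0,0],255],[[0.5,0,-0.8],[0,0,0],255],[[0.5,0,-0.8],[0,0,0],255]]' | grep -E 'ft'; python3 st.py
python3 -m jog '[[[0.1,0,-0.17],[0,0,0],255],[[0.21,0,-0.34],[0,0,0],255],[[0.21,0,-0.34],[0,0,0],255]]'| grep -E 'ft'; python3 st.py; python3 go.py 515 98 140 31
python3 - <<'E'
from h import *
im=read_camera("scene")
cv2.imwrite("pics/c8.png",cv2.resize(im[130:220,260:380,::-1],(800,600),interpolation=cv2.INTER_CUBIC))
E
```

```text
ft_force: [-0.7, -0.7, 0.6]
J [-0.46  0.11  0.01  2.41  1.07  0.26  0.11] T [489.9  96.9 144.2]
ft_force: [-0.4, -0.4, 0.3]
J [-0.5   0.19  0.07  2.41  1.38  0.21 -0.19] T [506.8  97.9 119.6]
shift [0.101 0.002 0.255] rot [-0.     0.     0.001]
```

View pics/c8.png

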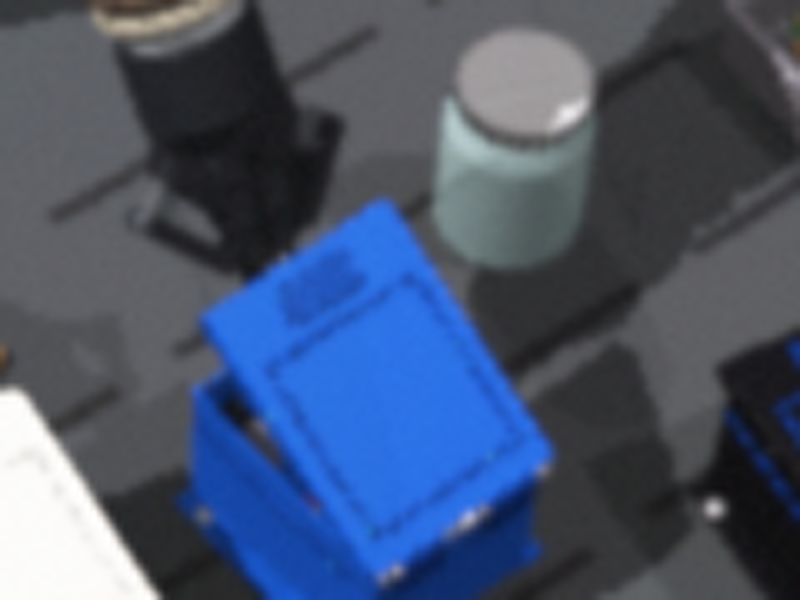

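The fingers pass behind and under the middle of the lid's front edge, at crop (285,250). Now I lift along the arc.

```bash
python3 -m jog '[[[0.04,0,0.12],[0,0,0],255],[[0.08,0,0.25],[0,0,0],255],[[0.16,0,0.38],[0,0,0],255],[[0.24,0,0.5],[0,0,0],255],[[0.24,0,0.5],[0,0,0],255]]' | grep -E 'ft'; python3 st.py
python3 -m jog '[[[0.09,0,0.12],[0,0,0],255],[[0.18,0,0.24],[0,0,0],255],[[0.29,0,0.35],[0,0,0],255],[[0.4,0,0.45],[0,0,0],255],[[0.4,0,0.45],[0,0,0],255]]'| grep -E 'ft'; python3 st.py; python3 go.py 578 98 210 31
```

```text
ft_force: [-0.9, 0.6, -0.9]
J [-0.4   0.13 -0.02  2.33  0.89  0.27  0.33] T [525.9  98.6 160.8]
ft_force: [-0.1, -0.0, -0.3]
J [-0.3   0.12 -0.08  2.23  0.64  0.35  0.63] T [557.5  98.4 195.4]
shift [ 0.255 -0.006  0.182] rot [-0.001  0.     0.001]
```

```bash
cat > lid.py <<'E'
from h import *
im=read_camera("scene").astype(int); m=((im[:,:,2]-im[:,:,0])>80)&(np.arange(560)[None]>250)&(np.arange(560)[None]<360)&(np.arange(420)[:,None]>90)&(np.arange(420)[:,None]<245)
m=cv2.morphologyEx(m.astype(np.uint8),cv2.MORPH_OPEN,np.ones((3,3)))
ys,xs=np.nonzero(m); i=ys.argmin(); print("top",xs[i],ys[i],"bbox",xs.min(),xs.max(),ys.min(),ys.max())
for th in(.5,.7,.9,1.0,1.2,1.57,1.95):
    c,s=np.cos(th),np.sin(th)
    print(th,[proj("scene",(649-160*c+6*s,101.5+w,100+160*s+6*c)).round(0)[0].tolist() for w in(60,-60)])
E
python3 lid.py
```

```text
top 324 159 bbox 289 342 159 232
0.5 [[318.0, 158.0], [290.0, 175.0]]
0.7 [[322.0, 157.0], [293.0, 174.0]]
0.9 [[327.0, 157.0], [298.0, 175.0]]
1.0 [[330.0, 158.0], [301.0, 176.0]]
1.2 [[336.0, 161.0], [306.0, 179.0]]
1.57 [[348.0, 171.0], [318.0, 190.0]]
1.95 [[360.0, 186.0], [330.0, 205.0]]
```

The lid is following, at roughly 0.8 rad. I continue up and back.

```bash
python3 -m jog '[[[0.13,0,0.1],[0,0,0],255],[[0.25,0,0.2],[0,0,0],255],[[0.39,0,0.27],[0,0,0],255],[[0.53,0,0.33],[0,0,0],255],[[0.67,0,0.39],[0,0,0],255],[[0.81,0,0.44],[0,0,0],255],[[0.81,0,0.44],[0,0,0],255]]' | grep -E 'ft'; python3 st.py; python3 lid.py | head -1
```

```text
ft_force: [-1.0, -0.6, -1.3]
J [-0.22  0.18 -0.12  2.05  0.47  0.43  0.85] T [623.1  98.4 230.2]
top 341 167 bbox 289 345 167 232
```

The lid is at about 1.35 rad. I push past upright.

```bash
python3 -m jog '[[[0.15,0,0.02],[0,0,0],255],[[0.3,0,0.03],[0,0,0],255],[[0.45,0,0.03],[0,0,0],255],[[0.6,0,0.03],[0,0,0],255],[[0.72,0,0.03],[0,0,0],255],[[0.8,0,0.03],[0,0,0],255],[[0.8,0,0.03],[0,0,0],255]]' | grep -E 'ft'; python3 st.py; python3 lid.py | head -1
```

```text
ft_force: [-0.3, 1.1, -0.4]
J [-0.18  0.28 -0.13  1.91  0.42  0.46  0.94] T [686.5  98.3 232.2]
top 310 174 bbox 289 359 174 232
```

The lid appears to have fallen to its stop. I retreat and verify.

```bash
python3 -m jog '[[[-0.5,0,0.2],[0,0,0],255],[[-1,0,0.5],[0,0,0],255],[[-1,0,1],[0,0,0],255]]' | grep -E 'ft'
python3 -m jog '[[[-0.5,0,0.5],[0,0,0],255],[[-1,0,1],[0,0,0],255],[[-1,0,1],[0,0,0],255],[[-1,0,1],[0,0,0],255],[[-1,0,1],[0,0,0],255]]' | grep -E 'ft|time'
sed -i 's/<360)/<375)/' lid.py; python3 st.py; python3 lid.py
python3 - <<'E'
from h import *
a=cv2.imread("scene_raw0.png").astype(int)[:,:,::-1]; b=read_camera("scene").astype(int); cv2.imwrite("pics/end.png",b[:,:,::-1])
d=(abs(a-b).sum(2)>90).astype(np.uint8); n,l,s,c=cv2.connectedComponentsWithStats(d)
print([(s[i].tolist()) for i in range(1,n) if s[i,4]>25])
E
```

```text
ft_force: [1.0, 0.6, 0.7]
time_s: 19.55
ft_force: [-0.2, 1.1, 0.4]
J [-0.19 -0.14 -0.19  1.98  0.23  0.81  1.06] T [526.3  98.1 390.8]
top 310 174 bbox 289 359 174 232
0.5 [[318.0, 158.0], [290.0, 175.0]]
0.7 [[322.0, 157.0], [293.0, 174.0]]
0.9 [[327.0, 157.0], [298.0, 175.0]]
1.0 [[330.0, 158.0], [301.0, 176.0]]
1.2 [[336.0, 161.0], [306.0, 179.0]]
1.57 [[348.0, 171.0], [318.0, 190.0]]
1.95 [[360.0, 186.0], [330.0, 205.0]]
[[0, 0, 193, 168, 8951], [227, 0, 16, 17, 123], [244, 0, 31, 29, 607], [273, 0, 23, 29, 429], [252, 22, 16, 13, 43], [187, 35, 18, 22, 178], [288, 35, 12, 8, 66], [270, 45, 7, 7, 33], [276, 47, 26, 27, 203], [157, 48, 38, 43, 425], [274, 55, 13, 11, 67], [190, 58, 7, 11, 26], [200, 64, 17, 30, 65], [280, 68, 160, 108, 4282], [269, 100, 17, 9, 75], [242, 115, 113, 80, 2625], [30, 158, 48, 48, 1034], [286, 169, 54, 49, 1269], [336, 183, 25, 19, 154], [148, 193, 52, 42, 714], [210, 194, 30, 26, 413], [341, 209, 45, 23, 492], [17, 226, 11, 12, 81], [139, 226, 13, 7, 43]][ WARN:0@0.910] global loadsave.cpp:1063 imwrite_ Unsupported depth image for selected encoder is fallbacked to CV_8U.
```

Run:
```python
from h import *
a=cv2.imread("scene_raw0.png"); b=cv2.imread("pics/end.png")
for n,(lo,hi),(x,y,w,h) in(("yellow",((20,120,50),(35,255,255)),(150,180,100,120)),("white",((0,0,150),(180,50,255)),(225,180,65,75)),("peg",((8,60,60),(24,255,255)),(240,175,25,25)),("jarlid",((0,0,160),(180,50,255)),(320,130,35,30)),("hanger",((0,0,140),(180,60,255)),(248,225,100,85))):
    for im in(a,b):
        m=cv2.inRange(cv2.cvtColor(im,cv2.COLOR_BGR2HSV),lo,hi)[y:y+h,x:x+w]; q=np.argwhere(m); print(n,len(q),q.mean(0).round(1),q.min(0),q.max(0))
```

```text
yellow 3554 [61.5 50.7] [11 14] [110  90]
yellow 3570 [61.3 50.5] [11 13] [110  90]
white 1899 [36.3 30.9] [8 6] [72 60]
white 1894 [35.8 30.8] [5 6] [71 60]
peg 76 [12.7 12.7] [6 4] [19 20]
peg 75 [12.7 12.7] [6 4] [19 20]
jarlid 345 [13.9 16.4] [4 6] [25 28]
jarlid 331 [13.4 16.7] [4 7] [25 28]
hanger 1268 [31.9 37.1] [0 0] [80 94]
hanger 1013 [31.7 37.2] [0 0] [80 94]
```

All other items are unmoved and the lid is at its stop. Handing in.

```bash
python3 -c "
from rig import *
print(hand_in())"
```

```text
the job is handed in; nothing more can be done
None
```

The blue peg box is open: I pressed the pad until the lid sprang ajar, then pushed it back onto its hinge stop; the image check fits 1.95 rad. The yellow and white boxes, jar, hanger and wooden peg show no movement (tray and detergent not checked separately). The job is handed in at about 20 s on the robot's clock, but hand_in() returned no verdict.

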